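# Close up the tool chest

## Task

Close up the tool chest on the bench by pushing only: with the fingertips push both of its drawers fully home first, and only then push the raised lid over and down until it lies flat on the chest. Do not pinch or grip the drawer fronts, the lid or anything else, do not slam them, and leave the jar, paint tin, wrench and wood offcut where they are.

Things in the scene. Friction and masses are not known exactly. Their poses are not given: they have to be found in the camera images.
- chest: Green tool chest fixed to the bench, 180 deep (x), 220 wide (y), 100 high (z) without lid. Origin: centre of its underside, on the bench. x points from the drawer fronts (shut: x = -90) to the back, where the lid is hinged; z up. Its yaw is -1.57 +- 0.3: the drawers open to the robot's left. The rail above the drawers, up to 100 high, is 2 behind their shut faces; a 16 deep tray is under the lid.
- near_drawer (a joint): Drawer in the half of the chest nearer the robot (chest y = -55): how far it is pulled out along the chest's -x, in m; 0 is fully home against its stop, 0.12 fully out. Slides with 1 to 2 N of friction plus 4 N per m/s, stays where it is left. No handle.
- far_drawer (a joint): The same for the drawer in the half away from the robot (chest y = +55).
- lid (a joint): Hinge angle of the lid in rad: 0 lies flat on the chest, 1.57 upright, at most 1.8 (leaning back). A stiff hinge (0.5 N m): it stays where it is left at any angle and must be pushed all the way down.
- near_front (a point): Centre of the outer face of the near drawer's front, moving with it. The front is a plain wooden panel 107 wide, 68 high (bench height 11 to 79; this point 45 above the bench) and 15 thick behind this face. Axes as the chest's.
- far_front (a point): The same point on the far drawer's front, same sizes.
- lid_hinge (a point): Middle of the lid's hinge line, at the chest's back upper edge (chest x = +90, 100.5 above the bench); the line runs along the chest's y. Axes turn with the lid: when shut, its x axis is the chest's x, and the lid extends 180 along its own -x.
- lid_edge (a point): Middle of the lid's free edge, at its outer face (the face that is on top when shut, and looks away from the drawers when raised). The lid is a plain wooden panel 180 long from hinge to free edge, 220 wide, 10 thick, and reaches about 280 above the bench when upright. Axes turn with the lid: -x from hinge to free edge, z out of the outer face.
- jar: Glass jar, 60 diameter, 85 high, beyond the chest's far end; leave alone. Origin: centre of its underside.
- tin: Steel paint tin, 84 diameter, 110 high, behind the chest's hinge side; leave alone. Origin: centre of its underside.
- wrench: Steel wrench lying on the bench in front of the drawers; leave alone. Origin: centre of its underside; x along its length.
- offcut: Wood offcut 120 by 45 by 30 lying behind the chest's hinge side; leave alone. Origin: centre of its underside.

How it is judged:
By the outcome, as a careful person would: the job done as asked, in the order asked, and still so for the second after the job is handed in, with the robot touching nothing.
It also fails if it takes over 53 s, if anything falls off the work surface, if the arm or the gripper's body presses on something with over 40 N, if the wrist force passes 120 N, or if a joint passes its speed limit or range.

## Robot

A 6-joint arm with a two-finger parallel gripper is mounted at the origin on the work surface. World frame = base frame: x ahead of the robot, y to its left, z up, the work surface at z = 0. Lengths are in m, angles in rad, forces in N, time in s.
With the tool pointing down it reaches from about 0.225 to 0.875 m from the base axis. Payload 3.4 kg.
Tool frame: the origin (TCP) lies on the centre line of the jaws, within the pads' length; the fingertips stand 11 mm ahead of it and the grasp point (between the pads) lies 8 mm behind it; z points along the fingers, y is the line along which they close (so a half turn about z gives the same grasp; the last joint's range is limited). The gripper opens to 85 mm and grips with 20 to 120 N. Pads are 22 mm wide; open, the fingers measure 114 mm over their backs; the gripper's body (76 mm by 85 mm) begins 54 mm behind the grasp point. The pads swing forward as they close: fully open they stand 13 mm farther back than shut.
Start: joints at [1.073, 0.276, 1.505, -0, 1.361, -0.121], TCP at [0.212, 0.535, 0.242] pointing down, gripper open.
Joint ranges: [-2.89, 2.89], [-0.75, 2.08], [0.22, 2.7], [-1.18, 4.32], [0.11, 2.71], [-2.7, 2.7]. Speed limits (rad/s): [2.57, 2.57, 3.14, 3.14, 3.14, 3.14].

## Interface

Orientations are given as a unit quaternion [w, x, y, z].
In Python, from rig import manip, eyes, job gives the robot as it stands.
- The arm moves only by the tool drive_tool, never from a script. Its argument "rows" is a list of rows, each a list of 3 entries, a list of its own where there are three numbers: the turn, a rotation vector about the world's x, y, z in rad, then the shift along the world's x, y, z in cm, then the finger opening in cm, from 0 to 8.54. A call has 1 to 8 rows; each row shifts and turns the commanded pose from where the row before left it; what a row does not reach is not made up. A row lasts 1/8 s, in which the tool goes at most 62.5 mm and 10.7 degrees, less where a joint would pass 70% of its speed; a pose out of reach is approached as far as the arm can. A call is refused whole if a number of a shift passes 6.25 or a number of a turn 0.188, either way. A call with a gripper value outside its range is refused whole. The fingers move at their own pace and stop on an object; "force" is the grip in N (left out, the last holds). Time passes only in rows, so rows that do not move let the fingers close. It gives the time, the measured TCP pose, the force, the opening and the grip force at its end, in the units of the state.
- manip.get_state(): the state, without advancing time (a new reading comes with each control period).
- eyes.get_image(name): name is "scene" or "top"; returns the picture (400x640x3 uint8, red, green, blue); there is no depth.
- eyes.get_calibration(name): a dict with "camera_matrix" (3x3 intrinsics, pixels), "k1" (the pictures are not rectified: a ray, as slopes to the right and down, at radius r is drawn at 1 + k1 r^2 times it, then the intrinsics apply), "view" (4x4, takes a point from world to camera coordinates). Camera axes: x right, y up, looking along -z (the intrinsics and any distortion apply to the point x, -y, -z); pixel columns grow to the right and rows downward; lengths in m; the calibration is good to about 2 mm. A picture is of the moment at which its call begins. get_calibration takes no time and is no camera call.
- job.sign_off(): hands the job in; it is judged then, once.
The state is a dict: "clock": time; "qpos": joint angles; "qd": joint speeds; "effort": joint torques, N m; "position": TCP position; "ee_rot": TCP orientation; "contact_force": force on the tool from outside, world axes, zero at the start; "moment": the same for the moment, N m; "width": finger opening in m; "gripper_force": force on a finger pad.
Only numpy, scipy, OpenCV 4.12 (cv2) and the standard library are available. Lean on these libraries where they do the work, as an engineer would, in place of code of your own. Each camera call takes 0.05 s, during which the arm holds its last target. There are 200 camera calls.

## Working session

There is one attempt and no reset: what is moved stays moved. The work goes in short steps, Python scripts to look and compute and a tool call to move; the robot and the scene stay as the last step left them, time stands still between calls to the robot, and variables do not carry over. Pictures are saved under pics/ and viewed, at most 10 in all, crops included, and the job is handed in when it is done.

Besides the shell and the picture viewer there is one more tool, called after ">>>" as name(argument=value, ...), one argument or row to a line, values as JSON. drive_tool: Moves the arm, as the interface text tells. Its arguments: {"type":"object","properties":{"rows":{"type":"array"},"force":{"type":"number"}},"required":["rows"]}

```bash
mkdir -p pics; cat > h.py <<'E'
import numpy as np, cv2
from rig import manip, eyes, job
def ray(name,u,v):
    c=eyes.get_calibration(name);K=np.array(c["camera_matrix"],float);V=np.array(c["view"],float)
    p=cv2.undistortPoints(np.array([[[u,v]]],float),K,np.array([c["k1"],0,0,0,0.]))[0,0] 
    R=V[:3,:3];o=-R.T@V[:3,3];d=R.T@np.array([p[0],-p[1],-1]);return o,d/np.linalg.norm(d)
def onz(name,u,v,z):
    o,d=ray(name,u,v);return o+d*(z-o[2])/d[2]
def proj(name,P):
    c=eyes.get_calibration(name);K=np.array(c["camera_matrix"],float);V=np.array(c["view"],float)
    q=V[:3,:3]@np.array(P,float)+V[:3,3];x,y=q[0]/-q[2],-q[1]/-q[2];s=1+c["k1"]*(x*x+y*y)
    return (K@np.array([x*s,y*s,1]))[:2]
def tri(a,b):
    o1,d1=a;o2,d2=b;A=np.stack([d1,-d2],1);t=np.linalg.lstsq(A,o2-o1,rcond=None)[0]
    p,q=o1+t[0]*d1,o2+t[1]*d2;return (p+q)/2,np.linalg.norm(p-q)
def snap(name,fn):
    im=eyes.get_image(name);cv2.imwrite(fn,im[:,:,::-1]);return im
E
python3 -c "
from h import *
snap('scene','pics/s1.png');snap('top','pics/t1.png')
for n in('scene','top'):print(ray(n,320,200))
s=manip.get_state();print(s['clock'],s['position'],s['ee_rot'],s['width'],s['contact_force'])"
```

```text
(array([ 1.29425873, -0.15482264,  0.71248991]), array([-0.74338135,  0.21325668, -0.63396038]))
(array([0.37980958, 0.02800638, 1.15801588]), array([ 0.16321503,  0.02115521, -0.98636368]))
0.1 [0.21134893 0.53427689 0.24153106] [-2.51694405e-04  1.87279907e-01  9.82306252e-01 -7.75109154e-04] 0.08524910280385128 [-0.32424588 -0.11782693 -0.1477375 ]
```

View pics/s1.png

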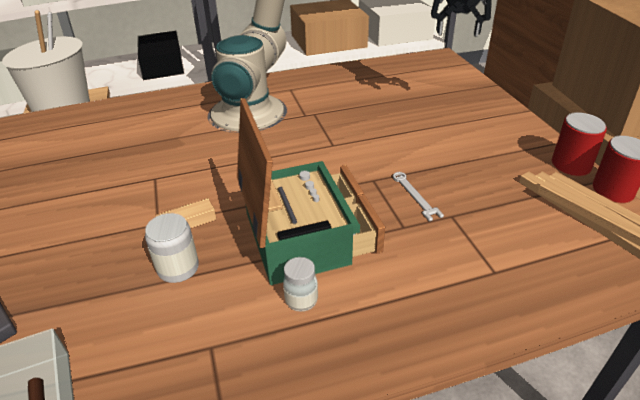

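View pics/t1.png

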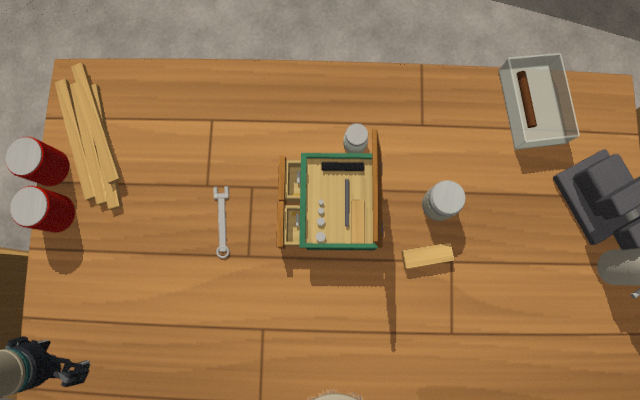

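The top view shows the chest body around (302–378, 152–248). Both drawer fronts are out on the left at columns 277–287, the lid is upright at column 376, and the wrench is at (222, 222). I'll enlarge a crop to get exact corners.

```bash
python3 -c "
from h import *
t=cv2.imread('pics/t1.png')[120:260,260:400];s=cv2.imread('pics/s1.png')[90:290,220:400]
a=cv2.resize(t,(560,560),interpolation=cv2.INTER_CUBIC);b=cv2.resize(s,(0,0),fx=3,fy=3,interpolation=cv2.INTER_CUBIC)
cv2.imwrite('pics/t1c.png',a);cv2.imwrite('pics/s1c.png',b)
g=cv2.imread('pics/t1.png');h=cv2.cvtColor(g,cv2.COLOR_BGR2HSV);m=cv2.inRange(h,(60,100,30),(90,255,255));m[:, :250]=0;m[:,420:]=0
c=max(cv2.findContours(m,0,1)[0],key=cv2.contourArea);print(cv2.minAreaRect(c),cv2.approxPolyDP(c,4,True)[:,0].tolist())
"
```

```text
((338.0, 201.5), (95.0, 76.0), 90.0) [[301, 154], [300, 246], [376, 247], [304, 242], [305, 158], [371, 154]]
```

View pics/t1c.png

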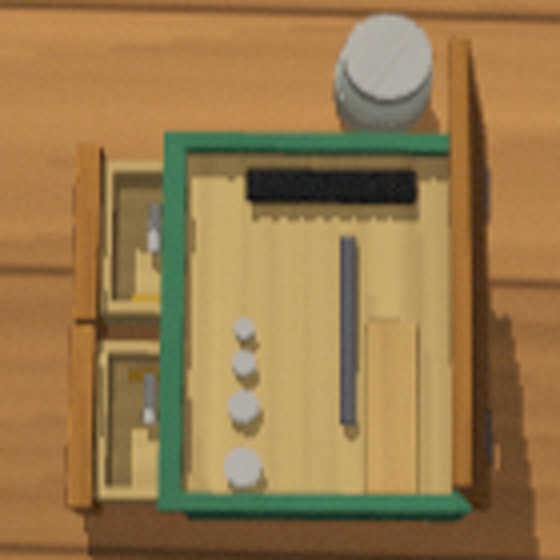

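View pics/s1c.png

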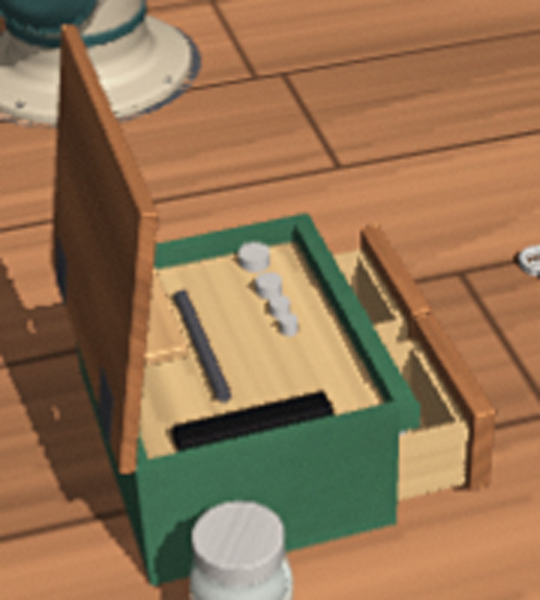

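The crops show the front rail running from crop pixel (165,132) to (160,510). The far front's top outer edge is at crop columns 78–74 and the near front's at 74–68. The lid's free edge runs (450–470,40) to (455–472,487), and in the scene crop (65,25) to (155,212).

```bash
python3 -c "
from h import *
np.set_printoptions(precision=4,suppress=True)
T=lambda u,v:(260+u/4,120+v/4)
S=lambda u,v:(220+u/3,90+v/3)
p={k:onz('top',*T(*q),z) for k,(q,z) in dict(chFL=((165,132),.1),chNL=((160,510),.1),chNR=((470,510),.1),ff1=((78,145),.079),ff2=((74,321),.079),nf1=((74,325),.079),nf2=((68,506),.079)).items()}
for k in p:print(k,p[k])
print('scene far front end',onz('scene',*S(493,412),.079),onz('scene',*S(362,228),.079),'mid',onz('scene',*S(430,315),.079))
print('scene chest',onz('scene',*S(415,405),.1),onz('scene',*S(308,215),.1))
for a in((450,40),(469,40)):
  for b in((140,215),(156,213)):print('lid far',tri(ray('top',*T(*a)),ray('scene',*S(*b))))
for a in((455,487),(472,487)):
  for b in((63,27),(72,27)):print('lid near',tri(ray('top',*T(*a)),ray('scene',*S(*b))))
print('jar',onz('top',*T(388,55),.085),'tin',onz('top',447,194,.11),'wr',onz('top',222,187,.005),onz('top',223,258,.005),onz('top',228,222,.005),'off',onz('top',404,255,.03),onz('top',452,250,.03))
"
```

```text
chFL [0.6647 0.0978 0.1   ]
chNL [0.445  0.0926 0.1   ]
chNR [ 0.4497 -0.0825  0.1   ]
ff1 [0.661  0.1506 0.079 ]
ff2 [0.5551 0.1482 0.079 ]
nf1 [0.5527 0.1481 0.079 ]
nf2 [0.447 0.147 0.079]
scene far front end [0.6675 0.1499 0.079 ] [0.4528 0.1359 0.079 ] mid [0.5638 0.1469 0.079 ]
scene chest [0.6674 0.097  0.1   ] [0.4531 0.0947 0.1   ]
lid far (array([ 0.6674, -0.0554,  0.2756]), np.float64(0.007240669068344822))
lid far (array([ 0.6679, -0.0513,  0.276 ]), np.float64(0.0010304670755233204))
lid far (array([ 0.668 , -0.0601,  0.2767]), np.float64(0.0018916641871565539))
lid far (array([ 0.6686, -0.056 ,  0.2772]), np.float64(0.010137056002011428))
lid near (array([ 0.4485, -0.0594,  0.2753]), np.float64(0.0049342980704733365))
lid near (array([ 0.4489, -0.0566,  0.275 ]), np.float64(0.0006793772866372613))
lid near (array([ 0.4492, -0.0634,  0.2764]), np.float64(0.002942962112279498))
lid near (array([ 0.4496, -0.0606,  0.2761]), np.float64(0.00854831017312134))
jar [ 0.7197 -0.0322  0.085 ] tin [ 0.5753 -0.2395  0.11  ] wr [0.597  0.3007 0.005 ] [0.4193 0.2873 0.005 ] [0.5088 0.2801 0.005 ] off [ 0.4379 -0.154   0.03  ] [ 0.4527 -0.2709  0.03  ]
```

>>> drive_tool(
  rows=[
    [[0,0,-0.147],[3.6,-4.15,0],0],
    [[0,0,-0.147],[3.6,-4.15,0],0],
    [[0,0,-0.147],[3.6,-4.15,0],0],
    [[0,0,-0.147],[3.6,-4.15,0],0],
    [[0,0,-0.147],[3.6,-4.15,0],0],
    [[0,0,-0.147],[3.6,-4.15,0],0],
    [[0,0,-0.147],[3.6,-4.15,0],0],
    [[0,0,-0.147],[3.6,-4.15,0],0],
  ],
  force=20,
)

```text
clock: 1.1
position: [0.5004, 0.2012, 0.242]
ee_rot: [-0.0, 0.703, 0.712, -0.0]
contact_force: [1.3, 0.5, 0.2]
width: 0.0005
gripper_force: 0.0
```

>>> drive_tool(
  rows=[
    [[0,0,0],[0,0,-3],0],
    [[0,0,0],[0,0,-4],0],
    [[0,0,0],[0,0,-4],0],
    [[0,0,0],[0,0,-4],0],
    [[0,0,0],[0,0,-2.2],0],
    [[0,0,0],[0,-1.5,0],0],
    [[0,0,0],[0,-1,0],0],
    [[0,0,0],[0,0,0],0],
  ],
)

```text
clock: 2.1
position: [0.5005, 0.1768, 0.0716]
ee_rot: [0.001, 0.701, 0.713, 0.001]
contact_force: [0.1, -0.3, -0.8]
width: 0.0003
gripper_force: 0.0
```

>>> drive_tool(
  rows=[
    [[0,0,0],[0,-1,0],0],
    [[0,0,0],[0,-0.6,0],0],
    [[0,0,0],[0,-0.6,0],0],
    [[0,0,0],[0,-0.6,0],0],
    [[0,0,0],[0,-0.6,0],0],
    [[0,0,0],[0,-0.6,0],0],
    [[0,0,0],[0,-0.6,0],0],
    [[0,0,0],[0,-0.6,0],0],
  ],
)

```text
clock: 3.1
position: [0.4997, 0.1253, 0.0703]
ee_rot: [0.0, 0.701, 0.713, 0.0]
contact_force: [-0.1, 1.9, 1.2]
width: 0.0003
gripper_force: 0.7
```

>>> drive_tool(
  rows=[
    [[0,0,0],[0,-0.4,0],0],
    [[0,0,0],[0,-0.4,0],0],
    [[0,0,0],[0,-0.3,0],0],
    [[0,0,0],[0,-0.2,0],0],
  ],
)

```text
clock: 3.6
position: [0.4995, 0.1125, 0.0703]
ee_rot: [-0.0, 0.701, 0.713, -0.0]
contact_force: [0.4, 2.0, -0.3]
width: 0.0002
gripper_force: 0.6
```

>>> drive_tool(
  rows=[
    [[0,0,0],[0,-0.2,0],0],
    [[0,0,0],[0,-0.2,0],0],
    [[0,0,0],[0,-0.15,0],0],
    [[0,0,0],[0,-0.15,0],0],
  ],
)

```text
clock: 4.1
position: [0.4996, 0.1085, 0.0704]
ee_rot: [-0.002, 0.702, 0.712, 0.002]
contact_force: [1.7, 13.5, -1.1]
width: -0.0001
gripper_force: 6.9
```

>>> drive_tool(
  rows=[
    [[0,0,0],[0,1.5,0],0],
    [[0,0,0],[0,3,0],0],
    [[0,0,0],[0,3,0],0],
    [[0,0,0],[3,0,0],0],
    [[0,0,0],[4,0,0],0],
    [[0,0,0],[4,0,0],0],
    [[0,0,0],[0,-1,0],0],
    [[0,0,0],[0,-0.5,0],0],
  ],
)

```text
clock: 5.1
position: [0.608, 0.1649, 0.0696]
ee_rot: [-0.001, 0.701, 0.713, -0.002]
contact_force: [-1.1, 0.1, 0.9]
width: -0.0002
gripper_force: 0.0
```

>>> drive_tool(
  rows=[
    [[0,0,0],[0,-0.6,0],0],
    [[0,0,0],[0,-0.6,0],0],
    [[0,0,0],[0,-0.6,0],0],
    [[0,0,0],[0,-0.6,0],0],
    [[0,0,0],[0,-0.6,0],0],
    [[0,0,0],[0,-0.6,0],0],
    [[0,0,0],[0,-0.6,0],0],
    [[0,0,0],[0,-0.4,0],0],
  ],
)

```text
clock: 6.1
position: [0.6098, 0.1192, 0.0704]
ee_rot: [0.0, 0.701, 0.713, 0.0]
contact_force: [-1.0, 1.9, 0.1]
width: 0.0002
gripper_force: 0.7
```

>>> drive_tool(
  rows=[
    [[0,0,0],[0,-0.3,0],0],
    [[0,0,0],[0,-0.2,0],0],
    [[0,0,0],[0,-0.2,0],0],
    [[0,0,0],[0,-0.2,0],0],
    [[0,0,0],[0,-0.15,0],0],
  ],
)

```text
clock: 6.72
position: [0.6099, 0.1107, 0.0705]
ee_rot: [-0.001, 0.701, 0.713, 0.001]
contact_force: [-0.1, 8.3, -0.5]
width: 0.0001
gripper_force: 4.0
```

>>> drive_tool(
  rows=[
    [[0,0,0],[0,-0.2,0],0],
    [[0,0,0],[0,0,0],0],
  ],
)

```text
clock: 6.98
position: [0.61, 0.1107, 0.0705]
ee_rot: [-0.002, 0.701, 0.713, 0.003]
contact_force: [0.2, 10.7, 0.4]
width: -0.0
gripper_force: 5.4
```

>>> drive_tool(
  rows=[
    [[0,0,0],[0,1.5,0],0],
    [[0,0,0],[0,3,0],0],
    [[0,0,0],[0,3,3],0],
    [[0,0,0],[0,0,5],0],
    [[0,0,0],[-1,0,5],0],
    [[0,0,0],[-2,0,5],0],
    [[0,0,0],[-2,0,5],0],
    [[0,0,0],[0,0,4],0],
  ],
)

```text
clock: 7.98
position: [0.5583, 0.182, 0.3432]
ee_rot: [0.001, 0.701, 0.714, 0.0]
contact_force: [1.2, -0.1, -0.5]
width: -0.0001
gripper_force: 0.0
```

```bash
python3 -c "
from h import *
a=snap('scene','pics/s2.png');b=snap('top','pics/t2.png')
a=cv2.resize(a[90:290,220:400],(540,600))[:400];b=cv2.resize(b[120:260,260:400],(0,0),fx=2.8,fy=2.8)
o=np.zeros((400,540+b.shape[1],3),np.uint8);o[:400,:540]=a;o[:b.shape[0],540:]=b
cv2.imwrite('pics/c2.png',cv2.resize(o,(800,int(400*800/o.shape[1])))[:,:,::-1])
print(manip.get_state()['position'])"
```

```text
[0.56124586 0.18232989 0.34613676]
```

View pics/c2.png

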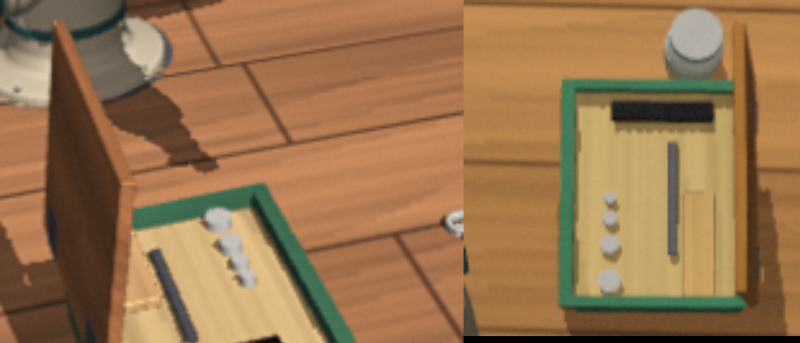

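Both drawers are home: no fronts stick out past the rail at combined-crop column 565. Next is over the lid to its back.

>>> drive_tool(
  rows=[
    [[0,0,0],[0,-4,0],0],
    [[0,0,0],[0,-5,0],0],
    [[0,0,0],[0,-5,0],0],
    [[0,0,0],[0,-5,0],0],
    [[0,0,0],[0,-5,0],0],
    [[0,0,0],[0,-5,0],0],
    [[0,0,0],[0,-2.2,0],0],
    [[0,0,0],[0,0,0],0],
  ],
)

```text
clock: 9.07
position: [0.5594, -0.1307, 0.3393]
ee_rot: [-0.001, 0.702, 0.713, -0.0]
contact_force: [-0.1, 0.9, 0.3]
width: -0.0001
gripper_force: 0.0
```

>>> drive_tool(
  rows=[
    [[0,0,0],[0,0,-3],0],
    [[0,0,0],[0,0,-4],0],
    [[0,0,0],[0,0,-2],0],
    [[0,0,0],[0,1,0],0],
    [[0,0,0],[0,1,0],0],
    [[0,0,0],[0,0.5,0],0],
    [[0,0,0],[0,0.5,0],0],
    [[0,0,0],[0,0.5,0],0],
  ],
)

```text
clock: 10.07
position: [0.5598, -0.0945, 0.2508]
ee_rot: [0.0, 0.701, 0.713, 0.0]
contact_force: [-0.5, -0.2, -0.0]
width: -0.0
gripper_force: 0.0
```

>>> drive_tool(
  rows=[
    [[0,0,0],[0,0.5,0],0],
    [[0,0,0],[0,0.5,0],0],
    [[0,0,0],[0,0.5,0],0],
    [[0,0,0],[0,0.5,-0.1],0],
    [[0,0,0],[0,0.6,-0.1],0],
    [[0,0,0],[0,0.7,-0.15],0],
    [[0,0,0],[0,0.7,-0.15],0],
  ],
)

```text
clock: 10.95
position: [0.5594, -0.0543, 0.2453]
ee_rot: [-0.0, 0.701, 0.713, -0.0]
contact_force: [-1.0, -2.3, 1.4]
width: -0.0006
gripper_force: 1.5
```

Contact is made with light force, so I'll follow the arc.

>>> drive_tool(
  rows=[
    [[0,0,0],[0,0.65,-0.27],0],
    [[0,0,0],[0,0.65,-0.27],0],
    [[0,0,0],[0,0.65,-0.27],0],
    [[0,0,0],[0,0.65,-0.27],0],
    [[0,0,0],[0,0.58,-0.4],0],
    [[0,0,0],[0,0.58,-0.4],0],
    [[0,0,0],[0,0.58,-0.4],0],
    [[0,0,0],[0,0.58,-0.4],0],
  ],
)

```text
clock: 11.95
position: [0.5595, -0.0052, 0.2181]
ee_rot: [-0.0, 0.701, 0.713, -0.0]
contact_force: [-1.0, -1.4, 2.0]
width: 0.0001
gripper_force: 1.1
```

>>> drive_tool(
  rows=[
    [[0,0,0],[0,0.49,-0.5],0],
    [[0,0,0],[0,0.49,-0.5],0],
    [[0,0,0],[0,0.49,-0.5],0],
    [[0,0,0],[0,0.49,-0.5],0],
    [[0,0,0],[0,0.38,-0.6],0],
    [[0,0,0],[0,0.38,-0.6],0],
    [[0,0,0],[0,0.38,-0.6],0],
    [[0,0,0],[0,0.38,-0.6],0],
  ],
)

```text
clock: 12.95
position: [0.5595, 0.0293, 0.174]
ee_rot: [0.0, 0.701, 0.713, -0.0]
contact_force: [-1.0, -0.8, 2.2]
width: -0.0
gripper_force: 0.8
```

>>> drive_tool(
  rows=[
    [[0,0,0],[0,0.26,-0.65],0],
    [[0,0,0],[0,0.26,-0.65],0],
    [[0,0,0],[0,0.26,-0.65],0],
    [[0,0,0],[0,0.26,-0.65],0],
    [[0,0,0],[0,0.12,-0.6],0],
    [[0,0,0],[0,0.12,-0.6],0],
    [[0,0,0],[0,0.1,-0.4],0],
    [[0,0,0],[0,0,-0.3],0],
  ],
)

```text
clock: 13.95
position: [0.5595, 0.0432, 0.1293]
ee_rot: [-0.0, 0.701, 0.713, 0.0]
contact_force: [-0.6, -0.1, 1.2]
width: -0.0001
gripper_force: 0.6
```

>>> drive_tool(
  rows=[
    [[0,0,0],[0,0,-0.2],0],
    [[0,0,0],[0,0,-0.2],0],
    [[0,0,0],[0,0,-0.2],0],
    [[0,0,0],[0,0,-0.15],0],
  ],
)

```text
clock: 14.45
position: [0.5598, 0.043, 0.122]
ee_rot: [0.0, 0.701, 0.713, 0.0]
contact_force: [-0.3, 0.4, 1.1]
width: -0.0001
gripper_force: 0.6
```

>>> drive_tool(
  rows=[
    [[0,0,0],[0,0,-0.15],0],
    [[0,0,0],[0,0,-0.15],0],
    [[0,0,0],[0,0,-0.1],0],
    [[0,0,0],[0,0,0],0],
  ],
)

```text
clock: 14.95
position: [0.5599, 0.043, 0.1214]
ee_rot: [0.001, 0.701, 0.713, 0.001]
contact_force: [-5.6, 1.6, 19.9]
width: -0.0002
gripper_force: 9.9
```

Firm stop at z = 0.1214 (20 N), as expected for a flat lid. I'll retreat and check.

>>> drive_tool(
  rows=[
    [[0,0,0],[0,0,1],0],
    [[0,0,0],[0,0,3],0],
    [[0,0,0],[0,0,5],0],
    [[0,0,0],[0,3,5],0],
    [[0,0,0],[-2,5,3],0],
    [[0,0,0],[-2,5,0],0],
    [[0,0,0],[-2,5,0],0],
    [[0,0,0],[0,4,0],0],
  ],
)

```text
clock: 15.95
position: [0.4981, 0.2645, 0.2883]
ee_rot: [0.0, 0.7, 0.714, -0.0]
contact_force: [1.4, -0.6, 0.9]
width: -0.0002
gripper_force: 0.0
```

```bash
python3 -c "
from h import *
a=snap('scene','pics/s3.png');b=snap('top','pics/t3.png')
o=np.hstack([a[120:320,130:450],b[110:310,180:500]])
cv2.imwrite('pics/c3.png',cv2.resize(o,(800,250))[:,:,::-1])
A=cv2.imread('pics/t1.png').astype(int);B=b[:,:,::-1].astype(int)
for n,(x0,x1,y0,y1) in dict(tin=(420,470,175,225),off=(400,458,240,272),wr=(210,235,183,262)).items():print(n,abs(A-B)[y0:y1,x0:x1].mean())
print('shut edge z',[proj('top',p) for p in((.664,.1,.1105),(.445,.095,.1105))],manip.get_state()['contact_force'])"
```

```text
tin 3.0358666666666667
off 2.964080459770115
wr 3.0162025316455696
shut edge z [array([300.02198872, 152.06444751]), array([298.63819423, 247.16042849])] [-0.16282578 -0.14557497 -1.23403786]
```

View pics/c3.png

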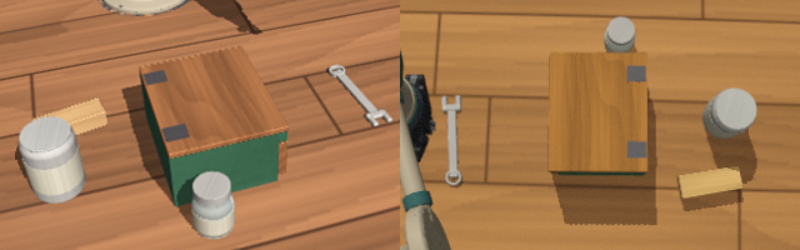

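The lid lies flat and the loose objects haven't moved. A sliver of wood shows at the far front, combined-crop (283,157). I'll check that against where a fully home front would be.

```bash
python3 -c "
from h import *
im=cv2.imread('pics/s3.png');f=4;x0,y0=200,130
c=cv2.resize(im[y0:y0+140,x0:x0+180],(0,0),fx=f,fy=f,interpolation=cv2.INTER_CUBIC)
X=np.array([.024,-1]);Y=np.array([1,.024]);C=np.array([.557,.0075])
for a,col in((-.09,(255,255,255)),(-.08,(0,255,255)),(-.1,(255,0,255))):
  for z in(.011,.079):
    q=C+a*X+.1085*Y;u=proj('scene',(*q,z));print(a,z,u);cv2.circle(c,tuple(int(v) for v in ((u-[x0,y0]+.5)*f)),3,col,-1)
cv2.imwrite('pics/c4.png',c)"
```

```text
-0.09 0.011 [357.73716455 256.95298156]
-0.09 0.079 [358.80918442 231.55978867]
-0.08 0.011 [352.9747024  258.18965186]
-0.08 0.079 [353.82362502 232.78975634]
-0.1 0.011 [362.47500856 255.72129451]
-0.1 0.079 [363.76741497 230.3356159 ]
```

View pics/c4.png

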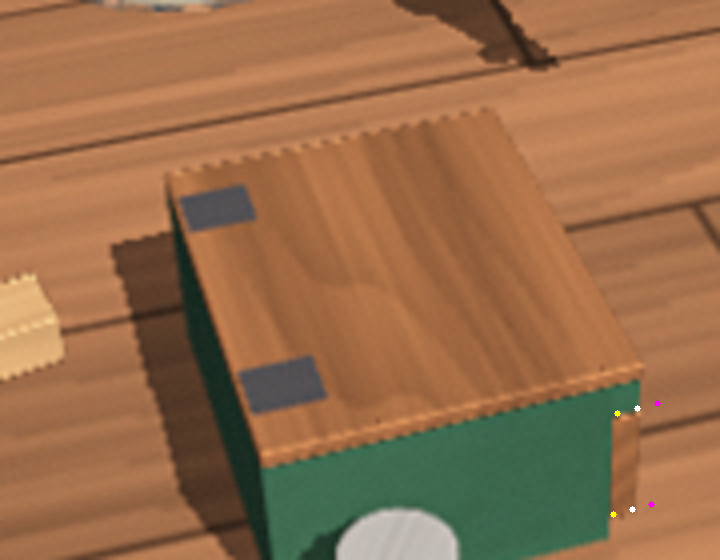

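The front's outer edge lines up with the white "fully home" marks at (637,408) and (632,509), so it's an overlay front and it is shut. Handing in.

```bash
python3 -c "
from rig import job
print(job.sign_off())"
```

```text
the job is handed in; nothing more can be done
None
```

I pushed both drawers fully home, then pushed the lid down flat, using only the closed fingertips. The loose objects are where they were, and the job was handed in at about 16 s.

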